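Load a flanged bush on its mandrel and pin the keeper shut

ROBOT

A 6-joint arm with a two-finger parallel gripper is mounted at the origin on a cart in front of the work surface, level with it; the furniture and walls round the work are solid. World frame = base frame: x ahead of the robot, y to its left, z up, the work surface at z = 0. Lengths are in mm, angles in rad, forces in N, time in s.
With the tool pointing down it reaches from about 275 to 750 mm from the base axis. Payload 10.2 kg.
Tool frame: the origin (TCP) lies at the very end of the fingers, on their centre line; the grasp point (between the pads) lies 19 mm behind it (arm.grip_point_offset is the distance from the TCP to the grasp point, in mm); z points along the fingers, y is the line along which they close (so a half turn about z gives the same grasp; the last joint's range is limited). The gripper opens to 85 mm and grips with 20 to 120 N. Pads are 22 mm wide; open, the fingers measure 114 mm over their backs; the gripper's body (76 mm by 85 mm) begins 54 mm behind the grasp point. The pads swing forward as they close: fully open they stand 13 mm farther back than shut.
Start: joints at [-1.506, 0.313, 1.498, -0, 1.331, -0.223], TCP at [149.005, -503.417, 231.294] pointing down, gripper open.
Joint ranges: [-2.94, 2.94], [-0.97, 2.17], [0.19, 2.56], [-1.23, 4.37], [0.02, 3.11], [-2.88, 2.88]. Speed limits (rad/s): [2.39, 2.39, 3.01, 3.14, 3.14, 3.14].

INTERFACE

Orientations are given as a rotation vector (axis times angle).
In Python, from cell import arm, imaging gives the robot as it stands.
- The arm moves only by the tool send_rows, never from a script. Its argument "moves" is a list of rows, each an object with "slide": the shift along the world's x, y, z scaled (see below), a list of three; "angular": the turn, a rotation vector about the world's x, y, z scaled (see below), a list of three; "grip": the opening, from 0 (shut) to 1 (fully open). A call has exactly 10 rows; each row shifts and turns the commanded pose from where the row before left it; what a row does not reach is not made up. The controller multiplies each number of a shift by 0.025 m and each number of a turn by 90 degrees. A row lasts 1/8 s, in which the tool goes at most 62.5 mm and 10.7 degrees, less where a joint would pass 70% of its speed; a pose out of reach is approached as far as the arm can. A call with a number of a shift or a turn outside -1 to 1 is refused whole. A call with a gripper value outside its range is refused whole. The fingers move at their own pace and stop on an object; "grip_force" is the grip in N (left out, the last holds). Time passes only in rows, so rows that do not move let the fingers close, or fill a call up. It gives the time, the measured TCP pose, the force, the opening and the grip force at its end, in the units of the state.
- arm.observe(): the state, without advancing time (a new reading comes with each control period).
- imaging.read_camera(name): name is "scene" or "top" or "wrist"; returns the picture (420x560x3 uint8, blue, green, red); there is no depth.
- imaging.camera_model(name): a dict with "mtx" (3x3 intrinsics, pixels), "dist" ([k1, k2, p1, p2, k3] as OpenCV has them; the pictures are not rectified), "rvec" (rotation vector, rad) and "tvec" (3), from world to camera coordinates, as OpenCV has them. Camera axes: x right, y down, z forward; pixel columns grow to the right and rows downward; lengths in mm; the calibration is good to about 2 mm. A picture is of the moment at which its call begins: read the wrist's pose just before it. camera_model takes no time and is no camera call; for the wrist camera it gives the pose at the moment of the call.
- arm.sign_off(): hands the job in; it is judged then, once.
The state is a dict: "clock": time; "joints": joint angles; "qd": joint speeds; "effort": joint torques, N m; "eef_pos": TCP position; "eef_rot": TCP orientation; "force": force on the tool from outside, world axes, zero at the start; "moment": the same for the moment, N m; "opening": finger opening in mm; "grasp_force": force on a finger pad.
Only numpy, scipy, OpenCV 4.12 (cv2) and the standard library are available. Lean on these libraries where they do the work, as an engineer would, in place of code of your own. Each camera call takes 0.05 s, during which the arm holds its last target. There are 200 camera calls.

TASK

Load the holding fixture: slip the flanged steel bush, flange down, over the upright shaft until it sits on the base plate, then swing the flat keeper strap over it as far as it goes. Take the lock pin out of its stand and push it down through the sloping eye of the keeper and the sloping lug beneath, until its collar is home on the eye. Let go of everything, and do not disturb the jar, the V-block or the pliers.

Things in the scene. Friction and masses are not known exactly. Their poses are not given: they have to be found in the camera images.
- fixture: Fixed holding fixture, dark steel base plate 210 x 110 x 12 mm. Origin at the centre of its underside, on the bench; z up, x along its length, away from the robot at yaw 0. On its centre line: the sloping lug at the near end (x -60 mm), the upright shaft (x +15 mm) and the keeper's grey hinge post (x +80 mm, 26 mm diameter, 73 mm high).
- shaft_top (a point): Centre of the top of the fixture's upright steel shaft: 24 mm diameter with a chamfered top, from the base plate's top face (12 mm above the bench) to 68 mm above the bench.
- lug: Grey sloping lug fixed to the fixture, 50 x 56 x 14 mm. Origin: mouth of its 15.5 mm through hole in its upper face, 57 mm above the bench; z = hole axis, pointing out, up and to the fixture's near end, 27 degrees from vertical; y level. With the keeper shut the eye lies parallel over it, its upper face 10 mm out along z, both holes in line. Free space below for the pin.
- keeper (a joint): Swing (rad) of the keeper about the upright hinge post: 0 = fully shut against its stop, strap over the shaft and eye over the lug; grows as the strap swings to the fixture's left (+y), up to 1.9. Steel strap 32 mm wide, 8 mm thick, underside 74 mm above the bench; the stiff hinge stays where it is left.
- keeper_knob (a point): Centre of the top of the black upright handle peg on the keeper strap: 16 mm diameter, 36 mm tall, its top 118 mm above the bench, 70 mm from the hinge axis (right over the shaft when shut).
- eye (a point): Centre of the upper mouth of the 15.5 mm hole in the keeper's sloping eye, an 8 mm thick plate 60 x 36 mm at the end of the strap, about 145 mm from the hinge axis.
- bush: Loose steel flanged bush standing flange down: body 54 mm diameter, flange at its lower end 66 mm diameter and 8 mm thick, 50 mm tall in all, through bore 27 mm, 0.25 kg. Origin at the centre of its underside, z up along the bore. On the shaft its underside rests on the base plate, 12 mm above the bench.
- pin: Loose steel lock pin, 97 mm long: shank 12 mm diameter, 50 mm long with tapered tip; collar 30 mm diameter, 5 mm thick; dark round grip 24 mm diameter, 42 mm long. Origin on the axis at the collar's underside; z points to the grip (5 to 47 mm along z), tip at -50 mm. Stands upright in the pin stand, collar resting on the stand's top, 58 mm above the bench.
- pin_tip (a point): Tip of the pin's shank.
- pin_stand: Fixed aluminium block 50 x 50 x 58 mm with two small feet and an upright 15.5 mm through hole in the middle, in which the pin is parked. Origin at the centre of its underside.
- pill_jar: Bystander: white lidded jar with two amber bands, 46 mm diameter, 56 mm tall, upright; origin at the centre of its underside.
- v_block: Bystander: grey V-block 45 x 45 x 34 mm; origin at the centre of its underside.
- pliers: Bystander: pliers with red handles, 140 mm long along their y axis, 42 mm wide, 11 mm high, lying flat; origin at the centre of the underside.
There are look-alikes about, which are no part of the job. Leave any blue or purple look-alike of the bush alone.

How it is judged:
By the outcome, as a careful person would: the job done as asked, in the order asked, and still so for the second after the job is handed in, with the robot touching nothing.
It also fails if it takes over 64 s, if anything falls off the work surface, if the arm or the gripper's body presses on something with over 40 N, if the wrist force passes 120 N, or if a joint passes its speed limit or range.

## Working session

There is one attempt and no reset: what is moved stays moved. The work goes in short steps, Python scripts to look and compute and a tool call to move; the robot and the scene stay as the last step left them, time stands still between calls to the robot, and variables do not carry over. Pictures are saved under pics/ and viewed, at most 10 in all, crops included, and the job is handed in when it is done.

Besides the shell and the picture viewer there is one more tool, called after "Request:" as name([rows], argument=value, ...), one row to a line, values as JSON. send_rows: Moves the arm, as the interface text tells. Shifts and turns lie within -1 to 1; 1 stands for 0.025 m of shift or 90 degrees of turn. Its arguments: {"type":"object","properties":{"moves":{"type":"array","items":{"type":"object","properties":{"slide":{"type":"array","items":{"type":"number"}},"angular":{"type":"array","items":{"type":"number"}},"grip":{"type":"number"}}}},"grip_force":{"type":"number"}},"required":["moves"]}

```bash
mkdir -p pics; ls; cat > h.py <<'E'
import numpy as np, cv2
from cell import arm, imaging
def cam(n):
    m=imaging.camera_model(n); return {k:np.array(v,float) for k,v in m.items() if k in('mtx','dist','rvec','tvec')}
def ray(m,uv):
    p=cv2.undistortPoints(np.array([[uv]],float),m['mtx'],m['dist'])[0,0]
    R=cv2.Rodrigues(m['rvec'])[0]; o=-R.T@m['tvec'].ravel(); d=R.T@np.array([p[0],p[1],1]); return o,d/np.linalg.norm(d)
def onz(m,uv,z):
    o,d=ray(m,uv); return o+d*(z-o[2])/d[2]
def tri(*ru):
    A=np.zeros((3,3));b=np.zeros(3)
    rs=[ray(m,uv) for m,uv in ru]
    for o,d in rs:
        P=np.eye(3)-np.outer(d,d);A+=P;b+=P@o
    x=np.linalg.solve(A,b); return x,[np.linalg.norm((np.eye(3)-np.outer(d,d))@(x-o)) for o,d in rs]
def proj(m,X): return cv2.projectPoints(np.array(X,float).reshape(-1,1,3),m['rvec'],m['tvec'],m['mtx'],m['dist'])[0][:,0]
E
python3 - <<'E'
from h import *
a=imaging.read_camera('scene');b=imaging.read_camera('top')
cv2.imwrite('pics/s0.png',a);cv2.imwrite('pics/t0.png',b)
for n in('scene','top','wrist'):
    m=cam(n);R=cv2.Rodrigues(m['rvec'])[0];print(n,(-R.T@m['tvec'].ravel()).round(),R[2].round(2),m['mtx'][0,0])
E
```

```text
pics
scene [ 98. 884. 696.] [ 0.46 -0.71 -0.54] 446.56311421965586
top [ 410.  136. 1137.] [ 0.16  0.01 -0.99] 410.3654324030172
wrist [ 227. -482.  374.] [-0.3  -0.09 -0.95] 339.5262557930083
```

View pics/s0.png

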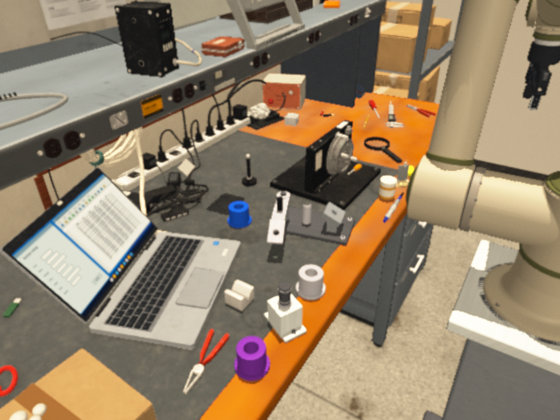

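View pics/t0.png

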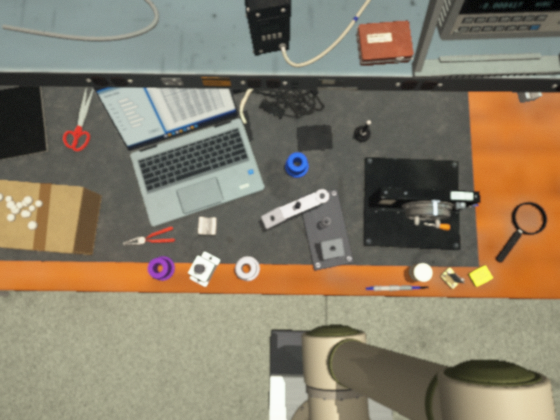

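The scene picture shows three bushes: grey at scene (311,282)/top (247,268), blue at scene (239,214)/top (297,164) and purple at scene (252,358)/top (161,268). The grey one is the plain steel bush and the job says to leave blue and purple alone. The pin stand is at scene (285,315)/top (204,268). The fixture is at top (325,228) with its keeper open to the left.

```bash
python3 - <<'E'
import cv2
a=cv2.imread('pics/s0.png');b=cv2.imread('pics/t0.png')
cv2.imwrite('pics/s1.png',cv2.resize(a[185:345,215:375],(0,0),fx=3.75,fy=3.75,interpolation=cv2.INTER_CUBIC))
cv2.imwrite('pics/t1.png',cv2.resize(b[175:295,185:365],(0,0),fx=4.4,fy=4.4,interpolation=cv2.INTER_CUBIC))
E
```

```text
(no output)
```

View pics/s1.png

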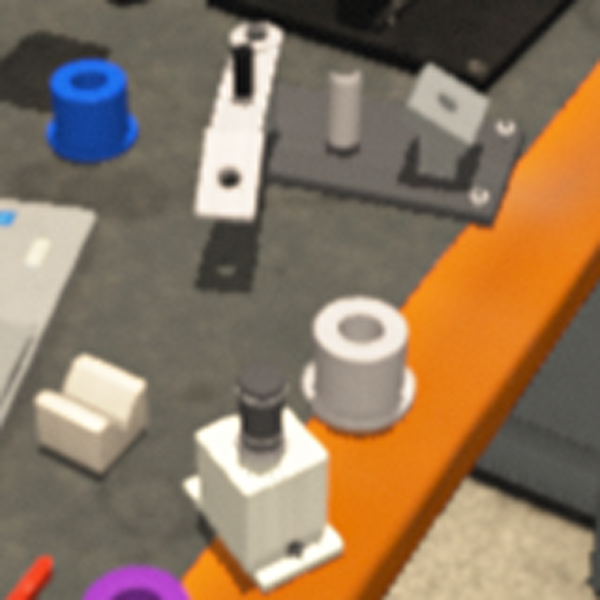

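View pics/t1.png

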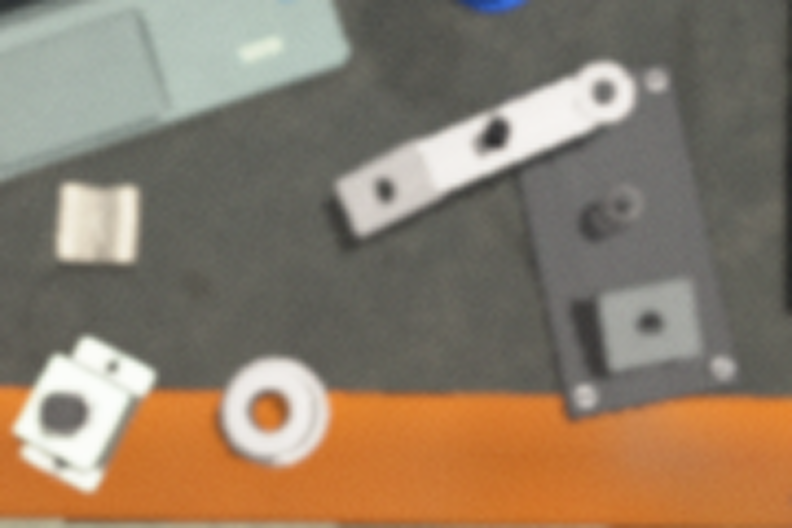

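Confirmed: the plain grey bush (top crop (269,410), scene crop (361,329)) is the bush. The pin with its dark grip stands in the white block (top crop (63,411), scene crop (262,378)).

```bash
python3 - <<'E'
from h import *
S,T=cam('scene'),cam('top')
P=dict(shaft=((627,199),(345,73)),lug=((650,322),(449,102)),knob=((500,127),(244,45)),eye=((385,190),(229,178)),hinge=((604,92),(257,32)),bush=((269,410),(361,329)),pintop=((63,411),(262,378)))
R={}
for k,(t,s) in P.items():
    t=(185+(t[0]+.5)/4.4-.5,175+(t[1]+.5)/4.4-.5); s=(215+(s[0]+.5)/3.75-.5,185+(s[1]+.5)/3.75-.5)
    x,e=tri((T,t),(S,s)); R[k]=x; print(k,x.round(1),np.round(e,1))
s=R['shaft'];h=R['hinge']
for k in('hinge','lug','knob','eye'):
    for q in('shaft','hinge'): d=R[k]-R[q];print(k,q,np.hypot(*d[:2]).round(1),np.degrees(np.arctan2(d[1],d[0])).round(1))
print({k:v for k,v in arm.observe().items() if k in('clock','eef_rot','joints','opening')})
E
```

```text
shaft [557.3  15.1  63.6] [1.5 1.5]
lug [484.3   0.8  56.1] [1.7 1.7]
knob [590.6  93.8 118.2] [1.3 1.3]
eye [561.1 160.5  63.5] [1. 1.]
hinge [618.4  31.2  86.5] [1. 1.]
bush [429.6 227.9  48. ] [1. 1.]
pintop [427.  340.9 101.6] [0.1 0.1]
hinge shaft 63.2 14.8
hinge hinge 0.0 0.0
lug shaft 74.4 -168.9
lug hinge 137.5 -167.2
knob shaft 85.5 67.1
knob hinge 68.5 114.0
eye shaft 145.4 88.5
eye hinge 141.3 113.9
{'clock': 0.1, 'joints': array([-1.50638317e+00,  3.13412237e-01,  1.49837445e+00, -9.30214483e-06,
        1.33098168e+00, -2.23361340e-01]), 'eef_rot': array([-3.10796657e+00, -4.50312230e-01, -1.32423454e-04]), 'opening': 85.63575565416555}
```

Request:
send_rows([
  {"slide": [0.4,1,0],"angular": [0,0,0.065],"grip": 1},
  {"slide": [0.4,1,0],"angular": [0,0,0.065],"grip": 1},
  {"slide": [0.4,1,0],"angular": [0,0,0.065],"grip": 1},
  {"slide": [0.4,1,0],"angular": [0,0,0.065],"grip": 1},
  {"slide": [0.4,1,0],"angular": [0,0,0.065],"grip": 1},
  {"slide": [0.4,1,0],"angular": [0,0,0.065],"grip": 1},
  {"slide": [0.4,1,0],"angular": [0,0,0.065],"grip": 1},
  {"slide": [0.4,1,0],"angular": [0,0,0.065],"grip": 1},
  {"slide": [0.4,1,0],"angular": [0,0,0.065],"grip": 1},
  {"slide": [0.4,1,0],"angular": [0,0,0.065],"grip": 1},
])

```text
clock: 1.35
eef_pos: [249.2, -252.5, 231.1]
eef_rot: [-2.489, -1.916, -0.0]
force: [0.5, -0.3, -0.2]
opening: 85.5
grasp_force: 0.0
```

Request:
send_rows([
  {"slide": [0.4,1,0],"angular": [0,0,0.065],"grip": 1},
  {"slide": [0.4,1,0],"angular": [0,0,0.065],"grip": 1},
  {"slide": [0.4,1,0],"angular": [0,0,0.065],"grip": 1},
  {"slide": [0.4,1,0],"angular": [0,0,0.065],"grip": 1},
  {"slide": [0.4,1,0],"angular": [0,0,0.065],"grip": 1},
  {"slide": [0.4,1,0],"angular": [0,0,0.065],"grip": 1},
  {"slide": [0.4,1,0],"angular": [0,0,0.065],"grip": 1},
  {"slide": [0.4,1,0],"angular": [0,0,0.065],"grip": 1},
  {"slide": [0.4,1,0],"angular": [0,0,0.065],"grip": 1},
  {"slide": [0.4,1,0],"angular": [0,0,0.065],"grip": 1},
])

```text
clock: 2.6
eef_pos: [349.1, -2.5, 231.2]
eef_rot: [-1.235, -2.888, 0.0]
force: [-0.6, -0.8, -1.0]
opening: 85.6
grasp_force: 0.0
```

Request:
send_rows([
  {"slide": [0.4,0.9,0],"angular": [0,0,0.065],"grip": 1},
  {"slide": [0.4,0.9,0],"angular": [0,0,0.065],"grip": 1},
  {"slide": [0.4,0.9,0],"angular": [0,0,0.065],"grip": 1},
  {"slide": [0.4,0.9,0],"angular": [0,0,0.065],"grip": 1},
  {"slide": [0.4,0.9,0],"angular": [0,0,0.065],"grip": 1},
  {"slide": [0.4,0.9,0],"angular": [0,0,0.065],"grip": 1},
  {"slide": [0.2,0.9,0],"angular": [0,0,0.065],"grip": 1},
  {"slide": [0,0.9,0],"angular": [0,0,0.065],"grip": 1},
  {"slide": [0,0.9,0],"angular": [0,0,0.065],"grip": 1},
  {"slide": [0,0,0],"angular": [0,0,0.065],"grip": 1},
])

```text
clock: 3.85
eef_pos: [413.7, 200.1, 230.9]
eef_rot: [0.336, -3.123, -0.0]
force: [0.5, -0.2, -1.1]
opening: 85.8
grasp_force: 0.0
```

```bash
python3 - <<'E'
from h import *
import pickle
s=arm.observe();m=cam('wrist');w=imaging.read_camera('wrist');cv2.imwrite('pics/w1.png',w);pickle.dump(m,open('w1.pkl','wb'))
print(s['clock'],s['eef_pos'],s['eef_rot'],s['joints'].round(2))
E
```

```text
3.85 [413.66167168 200.14365452 230.92952774] [ 3.36039679e-01 -3.12274795e+00 -1.21463028e-04] [ 0.19  0.17  1.68  0.    1.29 -1.59]
```

View pics/w1.png

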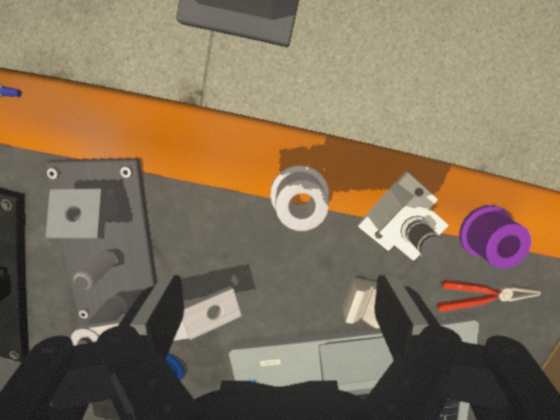

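The wrist picture shows the bush at (302,200), the pin in its stand at (420,235), the lug at (73,213), the shaft top at about (84,282) and the eye at (213,312). I'll enlarge patches of these for fine pixels.

```bash
python3 - <<'E'
import cv2,numpy as np
w=cv2.imread('pics/w1.png')
t=[]
for u,v in((302,200),(418,230),(74,213),(90,278),(213,312),(110,325)):
    p=cv2.resize(w[v-33:v+33,u-33:u+33],(264,264),interpolation=cv2.INTER_CUBIC)
    for k in range(-30,31,10):
        c=int((k+33+.5)*4); L=10 if k else 22
        cv2.line(p,(c,0),(c,L),(0,255,255),1);cv2.line(p,(0,c),(L,c),(0,255,255),1)
    t.append(p)
cv2.imwrite('pics/w1c.png',np.vstack([np.hstack(t[:3]),np.hstack(t[3:])]))
E
```

```text
(no output)
```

View pics/w1c.png

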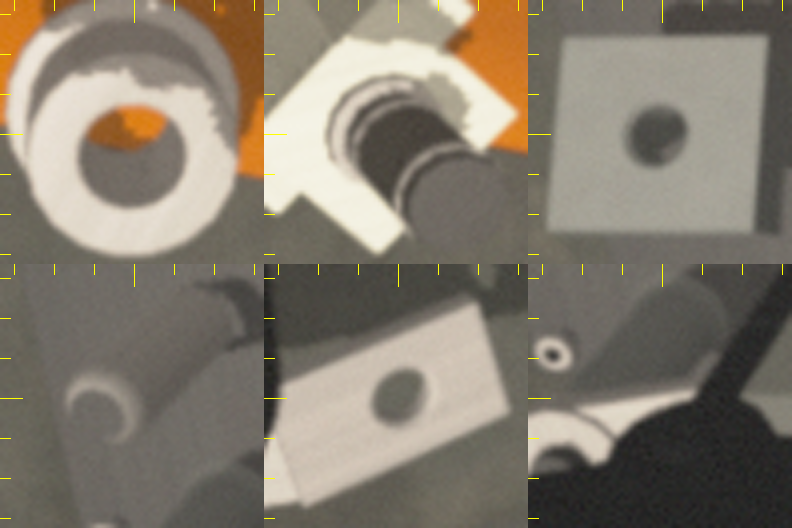

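```bash
python3 - <<'E'
from h import *
import pickle
W=pickle.load(open('w1.pkl','rb'));S,T=cam('scene'),cam('top')
P=dict(shaft=((627,199),(345,73),(90,278),(102,145)),lug=((650,322),(449,102),(74,213),(127,135)),eye=((385,190),(229,178),(213,312),(135,132)),bush=((269,410),(361,329),(302,200),(131,156)),pintop=((63,411),(262,378),(418,230),(192,198)))
zs=dict(shaft=68,lug=57,bush=50,pintop=105)
R={}
for k,(t,s,c,w) in P.items():
    t=(185+(t[0]+.5)/4.4-.5,175+(t[1]+.5)/4.4-.5); s=(215+(s[0]+.5)/3.75-.5,185+(s[1]+.5)/3.75-.5)
    w=(c[0]-33+(w[0]+.5)/4-.5,c[1]-33+(w[1]+.5)/4-.5)
    x,e=tri((T,t),(S,s),(W,w)); R[k]=x; print(k,x.round(1),np.round(e,1),'TW',tri((T,t),(W,w))[0].round(1),*([onz(q,p,zs[k])[:2].round(1) for q,p in((T,t),(S,s),(W,w))] if k in zs else []))
d=R['lug']-R['shaft'];print(np.hypot(*d[:2]),np.degrees(np.arctan2(d[1],d[0])))
E
```

```text
shaft [557.3  14.9  63.8] [1.6 1.5 0.5] TW [558.2  15.1  63.8] [558.1  16.2] [552.7  20.6] [554.6  16.7]
lug [4.845e+02 3.000e-01 5.670e+01] [1.8 1.9 1.3] TW [484.8   1.1  59.4] [485.8   1.5] [482.1   1.4] [485.1  -1. ]
eye [561.6 159.9  63.7] [1.2 1.3 1.3] TW [561.6 160.   65.4]
bush [430.1 226.9  47.2] [1.5 1.  1.2] TW [430.7 227.2  46.1] [430.4 228.1] [427.7 229.5] [429.8 225.4]
pintop [426.6 341.3 102.1] [0.6 0.  0.6] TW [426.6 341.2 102.2] [427.  340.3] [425.  343.9] [425.2 340. ]
74.3264682621052 -168.62931075874536
```

Request:
send_rows([
  {"slide": [0.3,0.5,-1],"angular": [0,0,0],"grip": 1},
  {"slide": [0.36,0.58,-1],"angular": [0,0,0],"grip": 1},
  {"slide": [0,0,-1],"angular": [0,0,0],"grip": 1},
  {"slide": [0,0,-1],"angular": [0,0,0],"grip": 1},
  {"slide": [0,0,-1],"angular": [0,0,0],"grip": 1},
  {"slide": [0,0,-1],"angular": [0,0,0],"grip": 1},
  {"slide": [0,0,-1],"angular": [0,0,0],"grip": 1},
  {"slide": [0,0,-1],"angular": [0,0,0],"grip": 1},
  {"slide": [0,0,-0.5],"angular": [0,0,0],"grip": 1},
  {"slide": [0,0,0],"angular": [0,0,0],"grip": 0.5},
], grip_force=50)

```text
clock: 5.15
eef_pos: [430.3, 225.9, 18.5]
eef_rot: [0.327, -3.123, 0.0]
force: [-0.2, 0.4, 0.3]
opening: 69.8
grasp_force: 0.0
```

Request:
send_rows([
  {"slide": [0,0,0],"angular": [0,0,0],"grip": 0.5},
  {"slide": [0,0,0],"angular": [0,0,0],"grip": 0.5},
  {"slide": [0,0,0],"angular": [0,0,0],"grip": 0.5},
  {"slide": [0,0,0],"angular": [0,0,0],"grip": 0.5},
  {"slide": [0,0,0.5],"angular": [0,0,0],"grip": 0.5},
  {"slide": [0,0,1],"angular": [0,0,0],"grip": 0.5},
  {"slide": [0,0,1],"angular": [0,0,0],"grip": 0.5},
  {"slide": [0,0,1],"angular": [0,0,0],"grip": 0.5},
  {"slide": [0,0,1],"angular": [0,0,0],"grip": 0.5},
  {"slide": [0,0,1],"angular": [0,0,0],"grip": 0.5},
])

```text
clock: 6.4
eef_pos: [430.3, 226.1, 158.0]
eef_rot: [-0.328, 3.124, 0.0]
force: [0.2, 0.7, -1.8]
opening: 52.9
grasp_force: 53.1
```

Request:
send_rows([
  {"slide": [0.5,-0.5,0],"angular": [0,0,0],"grip": 0.5},
  {"slide": [0.6,-0.5,0],"angular": [0,0,0],"grip": 0.5},
  {"slide": [0.6,-0.5,0],"angular": [0,0,0],"grip": 0.5},
  {"slide": [0.6,-0.5,0],"angular": [0,0,0],"grip": 0.5},
  {"slide": [0.6,-0.5,0],"angular": [0,0,0],"grip": 0.5},
  {"slide": [0.6,-0.5,0],"angular": [0,0,0],"grip": 0.5},
  {"slide": [0.6,-0.5,0],"angular": [0,0,0],"grip": 0.5},
  {"slide": [0.6,-0.5,0],"angular": [0,0,0],"grip": 0.5},
  {"slide": [0.4,-0.4,0],"angular": [0,0,0],"grip": 0.5},
  {"slide": [0,0,0],"angular": [0,0,0],"grip": 0.5},
])

```text
clock: 7.65
eef_pos: [558.4, 115.4, 156.1]
eef_rot: [0.327, -3.124, -0.0]
force: [-0.3, -0.1, -2.6]
opening: 53.0
grasp_force: 53.1
```

```bash
python3 - <<'E'
from h import *
import pickle
s=arm.observe();m=cam('wrist');w=imaging.read_camera('wrist');cv2.imwrite('pics/w2.png',w);pickle.dump((m,s['eef_pos']),open('w2.pkl','wb'))
print(s['clock'],s['eef_pos'])
q=proj(m,[[557,15.5,66],[484.5,0.5,57],[s['eef_pos'][0],s['eef_pos'][1],s['eef_pos'][2]+32]]).round();print(q)
t=[]
for u,v in q.astype(int):
    h=33;b=cv2.copyMakeBorder(w,80,80,80,80,cv2.BORDER_CONSTANT)
    t.append(cv2.resize(b[v-h+80:v+h+80,u-h+80:u+h+80],(264,264),interpolation=cv2.INTER_CUBIC))
cv2.imwrite('pics/w2c.png',np.vstack([np.hstack(t),cv2.resize(w,(0,0),fx=.8,fy=.8)[:, :] if 0 else cv2.copyMakeBorder(cv2.resize(w,(448,336)),0,0,0,344,cv2.BORDER_CONSTANT)]))
E
```

```text
7.65 [558.43656043 115.42904868 156.10009823]
[[144. 186.]
 [138.  78.]
 [282. 319.]]
```

View pics/w2c.png

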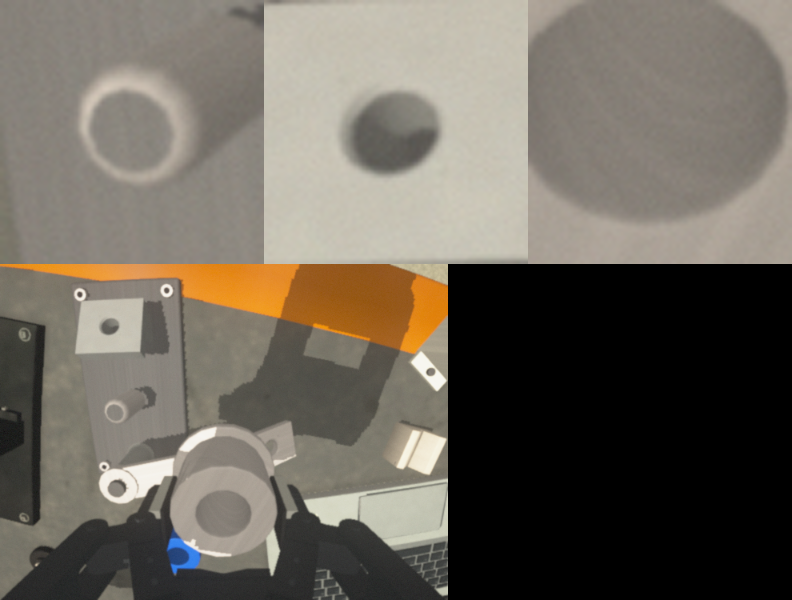

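The crop shows the shaft's flat top at px (143.4,185.4), the lug hole at about (137,78), and the held bush's bore around (279,313). I'll fit the bore.

```bash
python3 - <<'E'
from h import *
import pickle
m,p=pickle.load(open('w2.pkl','rb'));w=cv2.imread('pics/w2.png')
g=cv2.GaussianBlur(cv2.cvtColor(w,6),(5,5),0)
print(g[312,220:345:6],g[260:400:6,280])
x0,y0=220,260
r=g[y0:375,x0:340]
for th in(118,124,130):
    b=(r<th).astype(np.uint8)
    cs,_=cv2.findContours(b,cv2.RETR_LIST,cv2.CHAIN_APPROX_NONE)
    for c in cs:
        if 2000<cv2.contourArea(c)<6000:
            e=cv2.fitEllipse(c); print(th,cv2.contourArea(c),e[0][0]+x0,e[0][1]+y0,e[1],e[2])
            print(onz(m,(e[0][0]+x0,e[0][1]+y0),p[2]+32)-p)
print('shaft',onz(m,(143.4,185.4),68),'lug',onz(m,(137,78),57))
# fixture yaw from screws (448-view px)
T=cam('top');k=lambda x,y:onz(T,(185+(x+.5)/4.4-.5,175+(y+.5)/4.4-.5),13)
W=lambda x,y:onz(m,(x*1.25,(y-264)*1.25),13)
for a,b in((k(722,368),k(656,80)),(W(80,294),W(104,467))):
    d=b-a;print('yaw',np.hypot(*d[:2]),np.degrees(np.arctan2(d[1],d[0])))
for a,b in((k(722,368),k(585,397)),(W(80,294),W(167,290))):
    d=b-a;print('yaw',np.hypot(*d[:2]),np.degrees(np.arctan2(d[1],d[0]))-90)
E
```

```text
[164 166 166 164 137 118 124 126 128 127 129 128 127 124 121 114 161 164
 160 159 162] [161 162 164 163 133 129 128 128 129 129 128 130 128 131 164 163 162 222
 121 119 118  87  45  47]
130 2748.0 278.8778953552246 311.36216735839844 (50.99753952026367, 68.7143783569336) 90.78741455078125
[-3.1268083  -1.90642409 32.        ]
shaft [555.88358202  15.39580201  68.        ] lug [ 4.84795908e+02 -3.27125028e-01  5.70000000e+01]
yaw 185.3530349727941 12.357947870623601
yaw 187.49563998910176 12.286427138313222
yaw 86.76272653802187 12.7089951419985
yaw 87.4645784184063 12.416264847563525
```

Request:
send_rows([
  {"slide": [0,-0.6,0],"angular": [0,0,0],"grip": 0.5},
  {"slide": [0,-0.8,0],"angular": [0,0,0],"grip": 0.5},
  {"slide": [0,-0.8,0],"angular": [0,0,0],"grip": 0.5},
  {"slide": [0,-0.8,0],"angular": [0,0,0],"grip": 0.5},
  {"slide": [0,-0.7,0],"angular": [0,0,0],"grip": 0.5},
  {"slide": [0,-0.26,-0.4],"angular": [0,0,0],"grip": 0.5},
  {"slide": [0,0,-0.8],"angular": [0,0,0],"grip": 0.5},
  {"slide": [0,0,-0.8],"angular": [0,0,0],"grip": 0.5},
  {"slide": [0,0,-0.5],"angular": [0,0,0],"grip": 0.5},
  {"slide": [0,0,0],"angular": [0,0,0],"grip": 0.5},
])

```text
clock: 8.95
eef_pos: [557.6, 17.2, 92.9]
eef_rot: [0.328, -3.123, -0.001]
force: [1.0, 0.3, -1.9]
opening: 52.7
grasp_force: 53.1
```

Request:
send_rows([
  {"slide": [0,0,-0.1],"angular": [0,0,0],"grip": 0.5},
  {"slide": [0,0,-0.1],"angular": [0,0,0],"grip": 0.5},
  {"slide": [0,0,-0.1],"angular": [0,0,0],"grip": 0.5},
  {"slide": [0,0,-0.1],"angular": [0,0,0],"grip": 0.5},
  {"slide": [0,0,0],"angular": [0,0,0],"grip": 0.5},
  {"slide": [0,0,0],"angular": [0,0,0],"grip": 0.5},
  {"slide": [0,0,0],"angular": [0,0,0],"grip": 0.5},
  {"slide": [0,0,0],"angular": [0,0,0],"grip": 0.5},
  {"slide": [0,0,0],"angular": [0,0,0],"grip": 0.5},
  {"slide": [0,0,0],"angular": [0,0,0],"grip": 0.5},
])

```text
clock: 10.2
eef_pos: [558.0, 17.1, 83.8]
eef_rot: [-0.328, 3.124, -0.0]
force: [0.9, -0.2, -1.5]
opening: 53.2
grasp_force: 53.1
```

Request:
send_rows([
  {"slide": [0,0,-0.1],"angular": [0,0,0],"grip": 0.5},
  {"slide": [0,0,-0.1],"angular": [0,0,0],"grip": 0.5},
  {"slide": [0,0,-0.15],"angular": [0,0,0],"grip": 0.5},
  {"slide": [0,0,-0.15],"angular": [0,0,0],"grip": 0.5},
  {"slide": [0,0,-0.15],"angular": [0,0,0],"grip": 0.5},
  {"slide": [0,0,-0.15],"angular": [0,0,0],"grip": 0.5},
  {"slide": [0,0,-0.15],"angular": [0,0,0],"grip": 0.5},
  {"slide": [0,0,-0.15],"angular": [0,0,0],"grip": 0.5},
  {"slide": [0,0,0],"angular": [0,0,0],"grip": 0.5},
  {"slide": [0,0,0],"angular": [0,0,0],"grip": 0.5},
])

```text
clock: 11.45
eef_pos: [558.1, 17.1, 56.4]
eef_rot: [-0.328, 3.124, -0.0]
force: [0.1, 0.5, -1.5]
opening: 52.9
grasp_force: 53.1
```

Request:
send_rows([
  {"slide": [0,0,-0.3],"angular": [0,0,0],"grip": 0.5},
  {"slide": [0,0,-0.3],"angular": [0,0,0],"grip": 0.5},
  {"slide": [0,0,-0.25],"angular": [0,0,0],"grip": 0.5},
  {"slide": [0,0,-0.12],"angular": [0,0,0],"grip": 0.5},
  {"slide": [0,0,0],"angular": [0,0,0],"grip": 1},
  {"slide": [0,0,0],"angular": [0,0,0],"grip": 1},
  {"slide": [0,0,0],"angular": [0,0,0],"grip": 1},
  {"slide": [0,0,0],"angular": [0,0,0],"grip": 1},
  {"slide": [0,0,0.3],"angular": [0,0,0],"grip": 1},
  {"slide": [0,0,0.8],"angular": [0,0,0],"grip": 1},
])

```text
clock: 12.7
eef_pos: [557.6, 17.1, 59.7]
eef_rot: [0.328, -3.123, -0.001]
force: [-1.1, -0.4, -0.4]
opening: 85.5
grasp_force: 0.0
```

Request:
send_rows([
  {"slide": [0,0,1],"angular": [0,0,0],"grip": 1},
  {"slide": [0,0,1],"angular": [0,0,0],"grip": 1},
  {"slide": [0,0,1],"angular": [0,0,-0.11],"grip": 1},
  {"slide": [0,0,1],"angular": [0,0,-0.11],"grip": 1},
  {"slide": [0.32,0.7,0],"angular": [0,0,-0.11],"grip": 1},
  {"slide": [0.3,0.7,0],"angular": [0,0,-0.11],"grip": 1},
  {"slide": [0.3,0.7,0],"angular": [0,0,-0.11],"grip": 1},
  {"slide": [0.3,0.7,0],"angular": [0,0,-0.11],"grip": 1},
  {"slide": [0.1,0.28,0],"angular": [0,0,-0.11],"grip": 1},
  {"slide": [0,0,0],"angular": [0,0,-0.09],"grip": 1},
])

```text
clock: 13.95
eef_pos: [591.1, 94.7, 160.0]
eef_rot: [1.703, 2.64, 0.0]
force: [-0.1, 0.2, 0.7]
opening: 85.8
grasp_force: 0.0
```

Request:
send_rows([
  {"slide": [0,0,-0.8],"angular": [0,0,0],"grip": 1},
  {"slide": [0,0,-0.8],"angular": [0,0,0],"grip": 1},
  {"slide": [0,0,-0.8],"angular": [0,0,0],"grip": 0.6},
  {"slide": [0,0,-0.4],"angular": [0,0,0],"grip": 0.4},
  {"slide": [0,0,0],"angular": [0,0,0],"grip": 0.1},
  {"slide": [0,0,0],"angular": [0,0,0],"grip": 0.1},
  {"slide": [0,0,0],"angular": [0,0,0],"grip": 0.1},
  {"slide": [0,0,0],"angular": [0,0,0],"grip": 0.1},
  {"slide": [0,0,0],"angular": [0,0,0],"grip": 0.1},
  {"slide": [0,0,0],"angular": [0,0,0],"grip": 0.1},
], grip_force=30)

```text
clock: 15.2
eef_pos: [591.4, 94.1, 90.5]
eef_rot: [1.697, 2.642, 0.001]
force: [-1.1, -0.4, 6.5]
opening: 15.2
grasp_force: 29.7
```

```bash
python3 - <<'E'
from h import *
s=arm.observe();print(s['eef_pos'],s['eef_rot'],s['joints'].round(2),s['force'])
a=imaging.read_camera('scene')
cv2.imwrite('pics/s2.png',cv2.resize(a[165:285,225:385],(0,0),fx=4,fy=4,interpolation=cv2.INTER_CUBIC))
E
```

```text
[591.42363428  94.08551227  90.49302451] [1.69676482e+00 2.64238824e+00 1.25845459e-03] [-0.04  0.61  1.43  0.    1.1  -0.47] [-1.08475793 -0.36746304  6.48190516]
```

View pics/s2.png

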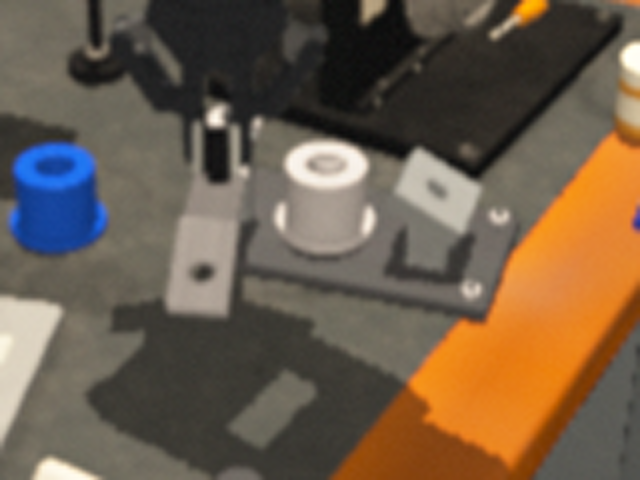

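The picture shows the bush seated around the shaft at crop (325,195) with the peg gripped at (215,150). Swinging the keeper now.

Request:
send_rows([
  {"slide": [-0.337,-0.181,0.06],"angular": [0,0,0.0867],"grip": 0.1},
  {"slide": [-0.309,-0.225,0],"angular": [0,0,0.0867],"grip": 0.1},
  {"slide": [-0.276,-0.265,0],"angular": [0,0,0.0867],"grip": 0.1},
  {"slide": [-0.238,-0.3,0],"angular": [0,0,0.0867],"grip": 0.1},
  {"slide": [-0.195,-0.329,0],"angular": [0,0,0.0867],"grip": 0.1},
  {"slide": [-0.148,-0.353,0],"angular": [0,0,0.0867],"grip": 0.1},
  {"slide": [-0.099,-0.37,0],"angular": [0,0,0.0867],"grip": 0.1},
  {"slide": [-0.048,-0.379,0],"angular": [0,0,0.0867],"grip": 0.1},
  {"slide": [0.004,-0.383,0],"angular": [0,0,0.0867],"grip": 0.1},
  {"slide": [0,0,0],"angular": [0,0,0],"grip": 0.1},
])

```text
clock: 16.5
eef_pos: [550.0, 24.4, 90.6]
eef_rot: [-0.13, 3.138, 0.001]
force: [4.1, 1.9, -7.1]
opening: 14.8
grasp_force: 29.7
```

Request:
send_rows([
  {"slide": [0.014,-0.095,0],"angular": [0,0,0.0217],"grip": 0.1},
  {"slide": [0.014,-0.095,0],"angular": [0,0,0.0217],"grip": 0.1},
  {"slide": [0.014,-0.095,0],"angular": [0,0,0.0217],"grip": 0.1},
  {"slide": [0.014,-0.095,0],"angular": [0,0,0.0217],"grip": 0.1},
  {"slide": [0.01,-0.05,0],"angular": [0,0,0],"grip": 0.1},
  {"slide": [0.01,-0.05,0],"angular": [0,0,0],"grip": 0.1},
  {"slide": [0,0,0],"angular": [0,0,0],"grip": 0.1},
  {"slide": [0,0,0],"angular": [0,0,0],"grip": 0.1},
  {"slide": [0,0,0],"angular": [0,0,0],"grip": 0.1},
  {"slide": [0,0,0],"angular": [0,0,0],"grip": 0.1},
])

```text
clock: 17.75
eef_pos: [551.4, 15.5, 90.6]
eef_rot: [0.342, -3.123, -0.007]
force: [2.8, 15.2, -4.5]
opening: 15.2
grasp_force: 30.3
```

Request:
send_rows([
  {"slide": [0.02,-0.1,0],"angular": [0,0,0],"grip": 0.1},
  {"slide": [0.0,-0.1,0],"angular": [0,0,0],"grip": 0.1},
  {"slide": [0,0,0],"angular": [0,0,0],"grip": 0.1},
  {"slide": [0,0,0],"angular": [0,0,0],"grip": 0.1},
  {"slide": [0,0,0],"angular": [0,0,0],"grip": 0.1},
  {"slide": [0,0,0],"angular": [0,0,0],"grip": 0.1},
  {"slide": [0,0,0],"angular": [0,0,0],"grip": 0.1},
  {"slide": [0,0,0],"angular": [0,0,0],"grip": 0.1},
  {"slide": [0,0,0],"angular": [0,0,0],"grip": 0.1},
  {"slide": [0,0,0],"angular": [0,0,0],"grip": 0.1},
])

```text
clock: 19.0
eef_pos: [551.3, 15.2, 90.5]
eef_rot: [0.342, -3.122, -0.02]
force: [2.6, 42.1, -1.0]
opening: 15.2
grasp_force: 32.5
```

Request:
send_rows([
  {"slide": [0,0.1,0],"angular": [0,0,0],"grip": 0.1},
  {"slide": [0,0.1,0],"angular": [0,0,0],"grip": 0.1},
  {"slide": [0,0,0],"angular": [0,0,0],"grip": 0.6},
  {"slide": [0,0,0],"angular": [0,0,0],"grip": 0.6},
  {"slide": [0,0,0],"angular": [0,0,0],"grip": 0.6},
  {"slide": [0,0,0.6],"angular": [0,0,0],"grip": 0.6},
  {"slide": [0,0,1],"angular": [0,0,0],"grip": 0.6},
  {"slide": [0,0,1],"angular": [0,0,0],"grip": 0.6},
  {"slide": [0,0,0.6],"angular": [0,0,0],"grip": 0.6},
  {"slide": [0,0,0],"angular": [0,0,0],"grip": 0.6},
])

```text
clock: 20.25
eef_pos: [552.7, 12.3, 172.2]
eef_rot: [-0.345, 3.121, -0.001]
force: [-0.1, -0.2, -0.9]
opening: 51.1
grasp_force: 0.0
```

```bash
python3 - <<'E'
from h import *
import pickle
s=arm.observe();m=cam('wrist');w=imaging.read_camera('wrist');cv2.imwrite('pics/w3.png',w);pickle.dump((m,s['eef_pos']),open('w3.pkl','wb'))
t=imaging.read_camera('top');cv2.imwrite('pics/t3.png',t);sc=imaging.read_camera('scene');cv2.imwrite('pics/s3.png',sc)
print(s['clock'],s['eef_pos'],s['eef_rot'])
ax=np.array([-np.sin(.4712)*np.cos(.2164),-np.sin(.4712)*np.sin(.2164),np.cos(.4712)])
e=np.array([484.2,0.2,57])+10*ax; print(ax,e)
o=[]
for n,(mm,im) in dict(w=(m,w),t=(cam('top'),t),s=(cam('scene'),sc)).items():
    u,v=proj(mm,e)[0]; print(n,u,v); u,v=int(u),int(v); h=33 if n=='w' else 22
    b=cv2.copyMakeBorder(im,80,80,80,80,cv2.BORDER_CONSTANT)
    o.append(cv2.resize(b[v-h+80:v+h+80,u-h+80:u+h+80],(264,264),interpolation=cv2.INTER_CUBIC))
cv2.imwrite('pics/w3c.png',np.vstack([np.hstack(o),cv2.copyMakeBorder(cv2.resize(w,(448,336)),0,0,0,344,cv2.BORDER_CONSTANT)]))
E
```

```text
20.25 [552.65757591  12.31941231 172.16840557] [-3.45004824e-01  3.12050082e+00 -1.08336067e-03]
[-0.44336812 -0.09747112  0.89102418] [479.76631884  -0.77471122  65.91024183]
w 285.24133754143537 108.92185091298317
t 333.66684085564737 249.8791077753106
s 335.7865720523487 208.789286298973
```

View pics/w3c.png

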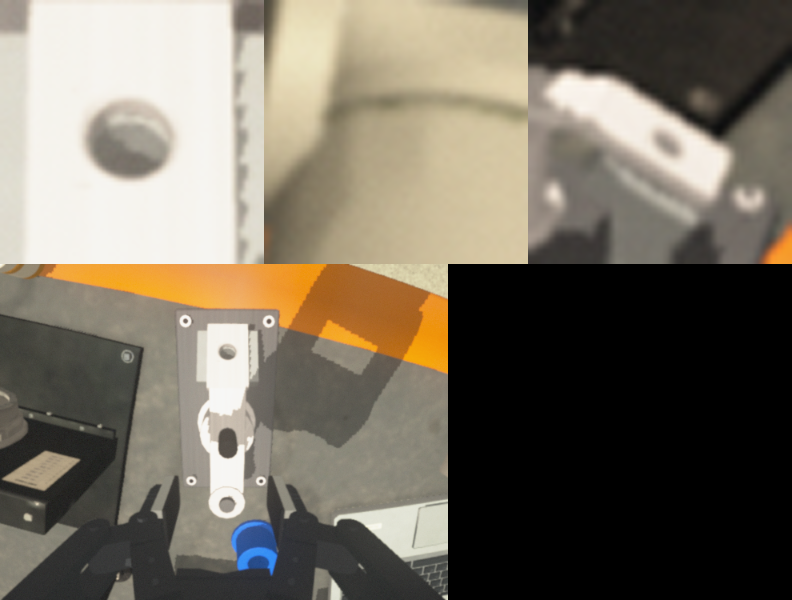

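The keeper is shut over the bush with the eye over the lug. The eye hole is at wrist (283.9,109.4) and scene (336.1,209.8), within about 1 px of where I predicted it.

```bash
python3 - <<'E'
from h import *
import pickle
m,p=pickle.load(open('w3.pkl','rb'));S=cam('scene')
x,e=tri((m,(283.9,109.4)),(S,(336.1,209.75)));print(x,e,onz(m,(283.9,109.4),65.9),onz(S,(336.1,209.75),65.9))
W=lambda x,y:onz(m,((x+.5)*1.25-.5,(y-264+.5)*1.25-.5),13)
for a,b in((W(185,321),W(191,481)),(W(269,321),W(261,481))):
    d=b-a;print('yaw',np.hypot(*d[:2]),np.degrees(np.arctan2(d[1],d[0])))
k=W(227,351);
for z in (82,):
    h=onz(m,((227+.5)*1.25-.5,(505-264+.5)*1.25-.5),84);d=h-x;print('hinge',h,np.hypot(*d[:2]),np.degrees(np.arctan2(d[1],d[0])))
E
```

```text
[479.82363242  -1.78961174  62.45303252] [np.float64(0.6121997263820024), np.float64(0.6121997263818809)] [480.29547812  -1.62685284  65.9       ] [477.16927905   2.82610272  65.9       ]
yaw 186.91718436176737 12.519819848083236
yaw 186.9621825630602 12.467608774970394
hinge [621.99575484  30.55454001  84.        ] 145.80485775750302 12.816645312344335
```

Request:
send_rows([
  {"slide": [-0.4,0.95,0],"angular": [0,0,0],"grip": 0.9},
  {"slide": [-0.4,0.95,0],"angular": [0,0,0],"grip": 0.9},
  {"slide": [-0.4,0.95,0],"angular": [0,0,0],"grip": 0.9},
  {"slide": [-0.4,0.95,0],"angular": [0,0,0],"grip": 0.9},
  {"slide": [-0.4,0.95,0],"angular": [0,0,0],"grip": 0.9},
  {"slide": [-0.4,0.95,0],"angular": [0,0,0],"grip": 0.9},
  {"slide": [-0.4,0.95,0],"angular": [0,0,0],"grip": 0.9},
  {"slide": [-0.4,0.95,0],"angular": [0,0,0],"grip": 0.9},
  {"slide": [-0.4,0.95,0],"angular": [0,0,0],"grip": 0.9},
  {"slide": [-0.4,0.95,0],"angular": [0,0,0],"grip": 0.9},
])

```text
clock: 21.65
eef_pos: [451.5, 250.6, 170.2]
eef_rot: [0.345, -3.121, 0.001]
force: [-0.5, -0.8, -0.8]
opening: 76.5
grasp_force: 0.0
```

Request:
send_rows([
  {"slide": [-0.3,0.95,0],"angular": [0,0,0],"grip": 0.9},
  {"slide": [-0.3,0.95,0],"angular": [0,0,0],"grip": 0.9},
  {"slide": [-0.3,0.95,0],"angular": [0,0,0],"grip": 0.9},
  {"slide": [-0.14,0.81,0],"angular": [0,0,0],"grip": 0.9},
  {"slide": [0,0,-0.7],"angular": [0,0,0],"grip": 0.9},
  {"slide": [0,0,0],"angular": [0,0,0],"grip": 0.9},
  {"slide": [0,0,0],"angular": [0,0,0],"grip": 0.9},
  {"slide": [0,0,0],"angular": [0,0,0],"grip": 0.9},
  {"slide": [0,0,0],"angular": [0,0,0],"grip": 0.9},
  {"slide": [0,0,0],"angular": [0,0,0],"grip": 0.9},
])

```text
clock: 22.9
eef_pos: [426.3, 341.4, 153.7]
eef_rot: [-0.345, 3.122, 0.0]
force: [0.2, -0.1, -0.5]
opening: 76.9
grasp_force: 0.0
```

Request:
send_rows([
  {"slide": [0,0,-0.8],"angular": [0,0,0],"grip": 0.9},
  {"slide": [0,0,-0.9],"angular": [0,0,0],"grip": 0.9},
  {"slide": [0,0,-0.9],"angular": [0,0,0],"grip": 0.9},
  {"slide": [0,0,-0.8],"angular": [0,0,0],"grip": 0.5},
  {"slide": [0,0,0],"angular": [0,0,0],"grip": 0.2},
  {"slide": [0,0,0],"angular": [0,0,0],"grip": 0.2},
  {"slide": [0,0,0],"angular": [0,0,0],"grip": 0.2},
  {"slide": [0,0,0],"angular": [0,0,0],"grip": 0.2},
  {"slide": [0,0,0],"angular": [0,0,0],"grip": 0.2},
  {"slide": [0,0,0],"angular": [0,0,0],"grip": 0.2},
], grip_force=70)

```text
clock: 24.15
eef_pos: [426.8, 341.7, 69.6]
eef_rot: [-0.345, 3.121, 0.001]
force: [-0.4, -1.1, 5.8]
opening: 22.3
grasp_force: 68.5
```

Request:
send_rows([
  {"slide": [0,0,0.5],"angular": [0,0,0],"grip": 0.2},
  {"slide": [0,0,1],"angular": [0,0,0],"grip": 0.2},
  {"slide": [0,0,1],"angular": [0,0,0],"grip": 0.2},
  {"slide": [0,0,0.5],"angular": [0,0,0],"grip": 0.2},
  {"slide": [0.06,-0.6,0.1],"angular": [0,0,0],"grip": 0.2},
  {"slide": [0.06,-0.9,0.1],"angular": [0,0,0],"grip": 0.2},
  {"slide": [0.06,-0.9,0],"angular": [0,0,0],"grip": 0.2},
  {"slide": [0.06,-0.9,0],"angular": [0,0,0],"grip": 0.2},
  {"slide": [0.06,-0.9,0],"angular": [0,0,0],"grip": 0.2},
  {"slide": [0.06,-0.9,0],"angular": [0,0,0],"grip": 0.2},
])

```text
clock: 25.4
eef_pos: [434.7, 212.3, 147.7]
eef_rot: [0.345, -3.121, 0.001]
force: [1.0, -0.7, -1.0]
opening: 22.0
grasp_force: 68.6
```

Request:
send_rows([
  {"slide": [0.06,-0.95,0],"angular": [0,0,0],"grip": 0.2},
  {"slide": [0.06,-0.95,0],"angular": [0.0129,-0.0586,0],"grip": 0.2},
  {"slide": [0.06,-0.95,0],"angular": [0.0129,-0.0586,0],"grip": 0.2},
  {"slide": [0.06,-0.95,0],"angular": [0.0129,-0.0586,0],"grip": 0.2},
  {"slide": [0.06,-0.95,0],"angular": [0.0129,-0.0586,0],"grip": 0.2},
  {"slide": [0.06,-0.95,0],"angular": [0.0129,-0.0586,0],"grip": 0.2},
  {"slide": [0.06,-0.95,0],"angular": [0,0,0],"grip": 0.2},
  {"slide": [0,-0.95,0],"angular": [0,0,0],"grip": 0.2},
  {"slide": [0,-0.85,0],"angular": [0,0,0],"grip": 0.2},
  {"slide": [0,-0.45,0],"angular": [0,0,0],"grip": 0.2},
])

```text
clock: 26.65
eef_pos: [444.8, -9.9, 147.7]
eef_rot: [-0.292, 2.658, 0.068]
force: [-0.3, 0.4, -0.5]
opening: 22.4
grasp_force: 68.7
```

```bash
cat > pose.py <<'E'
from h import *
def pp():
    s=arm.observe();R=cv2.Rodrigues(s['eef_rot'])[0];p=s['eef_pos'];a=-R[:,2];y=np.radians(12.45)
    A=np.array([-np.sin(.4712)*np.cos(y),-np.sin(.4712)*np.sin(y),np.cos(.4712)])
    print(s['clock'],p.round(1),'axis',a.round(3),'want',A.round(3),'corr(90deg)',(np.cross(a,A)*2/np.pi).round(4),'toolx',np.degrees(np.arctan2(R[1,0],R[0,0])).round(1),'F',s['force'].round(1),'grip',s['opening'].round(1))
    tip=p-61.6*a; print('tip',tip.round(1)); return s,p,a,A,tip
if __name__=='__main__': pp()
E
python3 pose.py
```

```text
Traceback (most recent call last):
  File "pose.py", line 7, in <module>
    if __name__=='__main__': pp()
                             ~~^^
  File "pose.py", line 5, in pp
    print(s['clock'],p.round(1),'axis',a.round(3),'want',A.round(3),'corr(90deg)',(np.cross(a,A)*2/np.pi).round(4),'toolx',np.degrees(np.arctan2(R[1,0],R[0,0])).round(1),'F',s['force'].round(1),'grip',s['opening'].round(1))
                                                                                                                                                                                                         ^^^^^^^^^^^^^^^^^^
AttributeError: 'float' object has no attribute 'round'
```

```bash
sed -i "s/s\['opening'\].round(1)/s['opening']/" pose.py; python3 pose.py
```

```text
26.65 [444.8  -9.9 147.7] axis [-0.442 -0.097  0.892] want [-0.443 -0.098  0.891] corr(90deg) [ 0.0007 -0.0008  0.0003] toolx -167.5 F [-0.3  0.4 -0.5] grip 22.400957699747963
tip [472.   -3.9  92.8]
```

Request:
send_rows([
  {"slide": [0.08,0.036,-0.2],"angular": [0,0,0],"grip": 0.2},
  {"slide": [0.08,0.04,-0.2],"angular": [0,0,0],"grip": 0.2},
  {"slide": [0,0,-0.2],"angular": [0,0,0],"grip": 0.2},
  {"slide": [0,0,-0.19],"angular": [0,0,0],"grip": 0.2},
  {"slide": [0,0,0],"angular": [0,0,0],"grip": 0.2},
  {"slide": [0,0,0],"angular": [0,0,0],"grip": 0.2},
  {"slide": [0,0,0],"angular": [0,0,0],"grip": 0.2},
  {"slide": [0,0,0],"angular": [0,0,0],"grip": 0.2},
  {"slide": [0,0,0],"angular": [0,0,0],"grip": 0.2},
  {"slide": [0,0,0],"angular": [0,0,0],"grip": 0.2},
])

```text
clock: 27.9
eef_pos: [449.8, -6.7, 128.8]
eef_rot: [-0.294, 2.656, 0.068]
force: [0.5, -0.1, -1.7]
opening: 22.6
grasp_force: 68.7
```

```bash
python3 - <<'E'
from pose import *
import pickle
s,p,a,A,tip=pp();m=cam('wrist');w=imaging.read_camera('wrist');sc=imaging.read_camera('scene');S=cam('scene');pickle.dump((m,p,a),open('w4.pkl','wb'))
cv2.imwrite('pics/w4.png',w);cv2.imwrite('pics/s4.png',sc)
e=np.array([479.5,-1.2,65.9]);Q=[e,tip,p-11.6*a]
qs=proj(S,Q);qw=proj(m,Q);print(qs.round(1),qw.round(1))
def crop(im,c,h,f,q):
    u,v=map(int,c);b=cv2.copyMakeBorder(im,100,100,100,100,cv2.BORDER_CONSTANT)[v-h+100:v+h+100,u-h+100:u+h+100]
    b=cv2.resize(b,(0,0),fx=f,fy=f,interpolation=cv2.INTER_CUBIC);print('origin',u-h,v-h,f);return b
A1=crop(sc,qs[1],33,6,qs);B=crop(w,qw[1],66,3,qw)
cv2.imwrite('pics/c4.png',np.hstack([A1,B]))
E
```

```text
27.9 [449.8  -6.7 128.8] axis [-0.443 -0.098  0.891] want [-0.443 -0.098  0.891] corr(90deg) [0.0002 0.0001 0.0001] toolx -167.3 F [ 0.5 -0.1 -1.7] grip 22.614493682196304
tip [477.1  -0.7  73.9]
[[336.  208.7]
 [336.9 206.5]
 [347.  192.9]] [[279.1 223. ]
 [280.7 229.8]
 [281.2 266.1]]
origin 303 173 6
origin 214 163 3
```

View pics/c4.png

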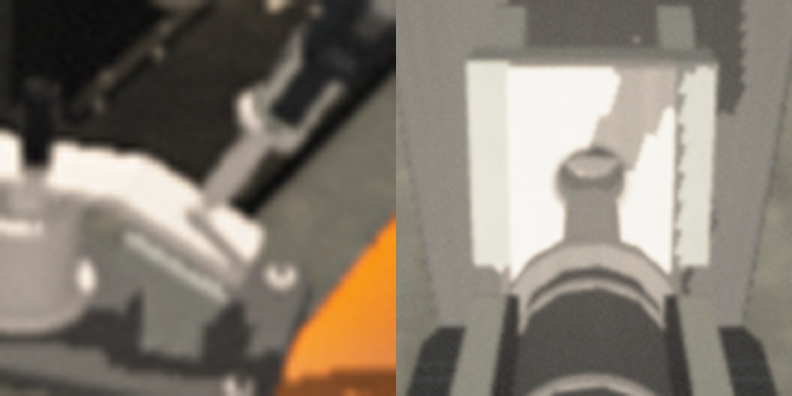

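The scene crop shows the pin tip just above the eye at about crop (205,205). In the wrist crop the shank centre (593) lines up with the hole centre (591,178) to under 1 px. Inserting along the axis.

Request:
send_rows([
  {"slide": [-0.04,-0.016,0],"angular": [0,0,0],"grip": 0.2},
  {"slide": [0.053,0.012,-0.107],"angular": [0,0,0],"grip": 0.2},
  {"slide": [0.053,0.012,-0.107],"angular": [0,0,0],"grip": 0.2},
  {"slide": [0.053,0.012,-0.107],"angular": [0,0,0],"grip": 0.2},
  {"slide": [0.053,0.012,-0.107],"angular": [0,0,0],"grip": 0.2},
  {"slide": [0.035,0.008,-0.071],"angular": [0,0,0],"grip": 0.2},
  {"slide": [0,0,0],"angular": [0,0,0],"grip": 0.2},
  {"slide": [0,0,0],"angular": [0,0,0],"grip": 0.2},
  {"slide": [0,0,0],"angular": [0,0,0],"grip": 0.2},
  {"slide": [0,0,0],"angular": [0,0,0],"grip": 0.2},
])

```text
clock: 29.25
eef_pos: [455.0, -5.7, 116.4]
eef_rot: [-0.294, 2.656, 0.068]
force: [1.6, 0.3, -1.9]
opening: 22.7
grasp_force: 68.7
```

```bash
python3 pose.py
```

```text
29.25 [455.   -5.7 116.4] axis [-0.444 -0.098  0.891] want [-0.443 -0.098  0.891] corr(90deg) [0.0002 0.0002 0.0001] toolx -167.3 F [ 1.6  0.3 -1.9] grip 22.719545155567218
tip [4.823e+02 3.000e-01 6.150e+01]
```

Request:
send_rows([
  {"slide": [0.044,0.01,-0.089],"angular": [0,0,0],"grip": 0.2},
  {"slide": [0.044,0.01,-0.089],"angular": [0,0,0],"grip": 0.2},
  {"slide": [0.044,0.01,-0.089],"angular": [0,0,0],"grip": 0.2},
  {"slide": [0.044,0.01,-0.089],"angular": [0,0,0],"grip": 0.2},
  {"slide": [0.044,0.01,-0.089],"angular": [0,0,0],"grip": 0.2},
  {"slide": [0.044,0.01,-0.089],"angular": [0,0,0],"grip": 0.2},
  {"slide": [0,0,0],"angular": [0,0,0],"grip": 0.2},
  {"slide": [0,0,0],"angular": [0,0,0],"grip": 0.2},
  {"slide": [0,0,0],"angular": [0,0,0],"grip": 0.2},
  {"slide": [0,0,0],"angular": [0,0,0],"grip": 0.2},
])

```text
clock: 30.5
eef_pos: [461.5, -4.2, 103.0]
eef_rot: [-0.294, 2.656, 0.068]
force: [0.3, 0.3, -1.6]
opening: 22.5
grasp_force: 68.7
```

Request:
send_rows([
  {"slide": [0.053,0.012,-0.107],"angular": [0,0,0],"grip": 0.2},
  {"slide": [0.053,0.012,-0.107],"angular": [0,0,0],"grip": 0.2},
  {"slide": [0.053,0.012,-0.107],"angular": [0,0,0],"grip": 0.2},
  {"slide": [0.053,0.012,-0.107],"angular": [0,0,0],"grip": 0.2},
  {"slide": [0.053,0.012,-0.107],"angular": [0,0,0],"grip": 0.2},
  {"slide": [0.053,0.012,-0.107],"angular": [0,0,0],"grip": 0.2},
  {"slide": [0.053,0.012,-0.107],"angular": [0,0,0],"grip": 0.2},
  {"slide": [0.053,0.012,-0.107],"angular": [0,0,0],"grip": 0.2},
  {"slide": [0,0,0],"angular": [0,0,0],"grip": 0.2},
  {"slide": [0,0,0],"angular": [0,0,0],"grip": 0.2},
])

```text
clock: 31.75
eef_pos: [472.1, -1.8, 81.6]
eef_rot: [-0.294, 2.656, 0.068]
force: [-0.6, -1.4, -0.9]
opening: 22.5
grasp_force: 68.7
```

Request:
send_rows([
  {"slide": [0.035,0.008,-0.071],"angular": [0,0,0],"grip": 0.2},
  {"slide": [0.035,0.008,-0.071],"angular": [0,0,0],"grip": 0.2},
  {"slide": [0.035,0.008,-0.071],"angular": [0,0,0],"grip": 0.2},
  {"slide": [0,0,0],"angular": [0,0,0],"grip": 0.2},
  {"slide": [0,0,0],"angular": [0,0,0],"grip": 0.2},
  {"slide": [0,0,0],"angular": [0,0,0],"grip": 0.2},
  {"slide": [0,0,0],"angular": [0,0,0],"grip": 0.2},
  {"slide": [0,0,0],"angular": [0,0,0],"grip": 0.2},
  {"slide": [0,0,0],"angular": [0,0,0],"grip": 0.2},
  {"slide": [0,0,0],"angular": [0,0,0],"grip": 0.2},
])

```text
clock: 33.0
eef_pos: [474.6, -1.2, 76.7]
eef_rot: [-0.295, 2.655, 0.068]
force: [-12.6, -2.8, 14.2]
opening: 22.4
grasp_force: 71.4
```

Request:
send_rows([
  {"slide": [0.018,0.004,-0.036],"angular": [0,0,0],"grip": 0.2},
  {"slide": [0.018,0.004,-0.036],"angular": [0,0,0],"grip": 0.2},
  {"slide": [0,0,0],"angular": [0,0,0],"grip": 0.2},
  {"slide": [0,0,0],"angular": [0,0,0],"grip": 0.2},
  {"slide": [0,0,0],"angular": [0,0,0],"grip": 0.2},
  {"slide": [-0.044,-0.01,0.089],"angular": [0,0,0],"grip": 0.2},
  {"slide": [0,0,0],"angular": [0,0,0],"grip": 0.2},
  {"slide": [0,0,0],"angular": [0,0,0],"grip": 0.2},
  {"slide": [0,0,0],"angular": [0,0,0],"grip": 0.2},
  {"slide": [0,0,0],"angular": [0,0,0],"grip": 0.2},
])

```text
clock: 34.25
eef_pos: [474.7, -1.3, 76.8]
eef_rot: [-0.294, 2.656, 0.068]
force: [-7.6, -1.8, 9.6]
opening: 22.5
grasp_force: 69.5
```

Request:
send_rows([
  {"slide": [-0.009,-0.002,0.018],"angular": [0,0,0],"grip": 0.8},
  {"slide": [0,0,0],"angular": [0,0,0],"grip": 0.8},
  {"slide": [0,0,0],"angular": [0,0,0],"grip": 0.8},
  {"slide": [0,0,0],"angular": [0,0,0],"grip": 0.8},
  {"slide": [0,0,0],"angular": [0,0,0],"grip": 0.8},
  {"slide": [-0.177,-0.039,0.356],"angular": [0,0,0],"grip": 0.8},
  {"slide": [-0.266,-0.058,0.535],"angular": [0,0,0],"grip": 0.8},
  {"slide": [-0.354,-0.078,0.713],"angular": [0,0,0],"grip": 0.8},
  {"slide": [-0.354,-0.078,0.713],"angular": [0,0,0],"grip": 0.8},
  {"slide": [-0.354,-0.078,0.713],"angular": [0,0,0],"grip": 0.8},
])

```text
clock: 35.5
eef_pos: [436.1, -9.7, 153.9]
eef_rot: [-0.294, 2.656, 0.067]
force: [-0.5, -0.1, 0.2]
opening: 68.2
grasp_force: 0.0
```

```bash
python3 - <<'E'
from pose import *
s,p,a,A,tip=pp();S=cam('scene');m=cam('wrist');sc=imaging.read_camera('scene');w=imaging.read_camera('wrist')
cv2.imwrite('pics/s5.png',sc);cv2.imwrite('pics/w5.png',w)
e=np.array([479.5,-1.2,65.9])
top=e+47*A
for n,mm,im in(('s',S,sc),('w',m,w)):
    q=proj(mm,[e,e+26*A,top]);print(n,q.round(1))
    g=cv2.cvtColor(im,6);u,v=q[1].astype(int)
    c=g[max(v-60,0):v+60,max(u-60,0):u+60]; b=(cv2.GaussianBlur(c,(3,3),0)<75).astype(np.uint8)
    k,l,st,ce=cv2.connectedComponentsWithStats(b)
    for i in range(1,k):
        if st[i,4]>60: print(st[i]+np.array([max(u-60,0),max(v-60,0),0,0,0]),ce[i]+[max(u-60,0),max(v-60,0)])
# bystanders: image change since start
a0=cv2.imread('pics/s0.png')
P=dict(vb=(239,294),pliers=(207,360),jar=(388,187),purple=(252,358),blue=(239,214),stand=(285,320))
for k,(u,v) in P.items():
    d=cv2.absdiff(a0,sc)[v-15:v+15,u-15:u+15];print(k,d.mean().round(1),(d.max(2)>40).mean().round(2))
E
```

```text
35.5 [436.1  -9.7 153.9] axis [-0.444 -0.097  0.891] want [-0.443 -0.098  0.891] corr(90deg) [0.0005 0.0002 0.0003] toolx -167.3 F [-0.5 -0.1  0.2] grip 68.23945012769705
tip [463.4  -3.7  99. ]
s [[336.  208.7]
 [341.1 201.9]
 [345.4 196.2]]
[ 281  141  120   68 3653] [335.21762935 172.85847249]
[313 224  33  12 181] [330.12707182 229.9281768 ]
w [[279.2 210.9]
 [279.1 223.1]
 [279.1 235. ]]
vb 5.3 0.0
pliers 4.5 0.0
jar 5.0 0.0
purple 4.8 0.0
blue 4.1 0.0
stand 12.7 0.08
```

```bash
python3 - <<'E'
from h import *
w=cv2.imread('pics/w5.png');g=cv2.medianBlur(cv2.cvtColor(w,6),3)
A=np.array([-.443,-.098,.891]);e=np.array([479.5,-1.2,65.9]);m=cam('wrist');y=np.array([-.2156,.9765,0])
for n,t,r in(('collar',5,15),('grip top',47,12)):
    q=proj(m,[e+t*A,e+t*A+r*y,e+t*A-r*y]);print(n,q.round(1).tolist())
for v in range(200,262,6): print(v,g[v,235:325:5])
E
```

```text
collar [[280.1, 211.4], [300.5, 211.5], [259.7, 211.3]]
grip top [[280.1, 233.2], [299.5, 233.3], [260.7, 233.1]]
200 [134 136 219 220 235 244 226 172 137 129 142 177 165 178 153 214 196 131]
206 [134 136 220 222 235 240 219  90  86  85  85  97 175 202 193 214 185 133]
212 [134 136 219 223 234 242 116  87 111 122  99  84 124 217 183 216 180 133]
218 [135 137 221 223 232 243 152 105 122 129 110 103 132 242 170 216 160 133]
224 [135 136 216 222 231 243 134 141 140 138 137 136 117 242 180 215 140 133]
230 [135 135 211 222 229 231 144 143 140 139 139 137 133 241 198 214 136 134]
236 [135 136 143 236 195 242 146 144 143 141 140 137 133 242 152 148 137 134]
242 [135 137 139 139 185 245 158 146 145 143 139 137 211 243 138 104 136 134]
248 [137 137 136 140 185 245 244 210 146 142 143 237 244 243 139 124 136 134]
254 [139 136 136 141 174 239 239 241 242 241 241 240 241 171 140 131 135 134]
260 [136 135 135 151 241 236 239 241 242 242 241 240 241 183 232 114 134 134]
```

The pin's grip top shows centred at about (280,232), against a prediction of (280.1,233.2) for a seated pin. The arm is clear and the bystanders haven't moved, so I'm handing in.

```bash
python3 -c "
from cell import arm
print(arm.sign_off())"
```

```text
the job is handed in; nothing more can be done
None
```

I handed the job in at about 35.6 s of the 64 s allowed: the bush is on the shaft, the keeper is swung to its stop, and the pin is down through eye and lug with its collar home. The gripper is open and clear, and the camera images show the jar, V-block and pliers unmoved; the verdict itself was not reported back.

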